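# Angle the slotted rail past the post into its bay

### The arm

A 6-joint arm with a two-finger parallel gripper is mounted at the origin on a cart in front of the work surface, level with it; the furniture and walls round the work are solid. World frame = base frame: x ahead of the robot, y to its left, z up, the work surface at z = 0. Lengths are in m, angles in rad, forces in N, time in s.
With the tool pointing down it reaches from about 0.35 to 0.975 m from the base axis. Payload 4.9 kg.
Tool frame: the origin (TCP) lies at the very end of the fingers, on their centre line; the grasp point (between the pads) lies 19 mm behind it; z points along the fingers, y is the line along which they close (so a half turn about z gives the same grasp; the last joint's range is limited). The gripper opens to 85 mm and grips with 20 to 120 N. Pads are 22 mm wide; open, the fingers measure 114 mm over their backs; the gripper's body (76 mm by 85 mm) begins 54 mm behind the grasp point. The pads swing forward as they close: fully open they stand 13 mm farther back than shut.
Start: joints at [1.062, 0.053, 1.613, -0, 1.476, -0.119], TCP at [0.237, 0.578, 0.231] pointing down, gripper open.
Joint ranges: [-3.01, 3.01], [-1.01, 2.22], [0.06, 2.58], [-1.02, 4.17], [0.09, 2.62], [-3.14, 3.14]. Speed limits (rad/s): [2.57, 2.57, 3.14, 3.14, 3.14, 3.14].

### API

Orientations are given as a unit quaternion [w, x, y, z].
In Python, from plant import state, optics, ticket, nets gives the robot as it stands. The module is installed in compiled form; this text tells all that it offers.
- The arm moves only by the shell command python3 -m inch 'ROWS' [OPENING]. ROWS is JSON, a list of rows, each an object of numbers: "dx", "dy", "dz": the shift along the tool's x, y, z as a fraction of full scale; "rx", "ry", "rz": the turn, a rotation vector about the tool's x, y, z as a fraction of full scale. In form: [{"dx": .., "dy": .., "dz": .., "rx": .., "ry": .., "rz": ..}, ...]. A call has 1 to 5 rows; each row is the pose to reach, as a shift and turn from the pose commanded when the call began, along the tool's axes at that moment; what a row does not reach only later rows make up. Full scale, the value 1, is 0.8 m for a shift and 1.5 rad for a turn. A row lasts 1/10 s, in which the tool goes at most 50 mm and 8.59 degrees, less where a joint would pass 70% of its speed; a pose out of reach is approached as far as the arm can. A call with a number of a shift or a turn outside -1 to 1 is refused whole. A call with a gripper value outside its range is refused whole. OPENING is the opening, from -1 (shut) to 1 (fully open), set as the call begins (- or left out, the last holds). The fingers move at their own pace and stop on an object; the grip force is fixed at half the most. Time passes only in rows, so rows that repeat a pose let the fingers close. It gives the time, the measured TCP pose, the force, the opening and the grip force at its end, in the units of the state.
- state(): the state, without advancing time (a new reading comes with each control period).
- optics.grab_frame(name): name is "scene" or "top"; returns the picture (384x512x3 uint8, red, green, blue); there is no depth.
- optics.camera_info(name): a dict with "fx", "fy", "cx", "cy" (pixels), "k1" (the pictures are not rectified: a ray, as slopes to the right and down, at radius r is drawn at 1 + k1 r^2 times it, then the intrinsics apply), "R" (3x3) and "t" (3): a world point X has camera coordinates R X + t. Camera axes: x right, y down, z forward; pixel columns grow to the right and rows downward; lengths in m; the calibration is good to about 2 mm. A picture is of the moment at which its call begins. camera_info takes no time and is no camera call.
- ticket.job_done(): hands the job in; it is judged then, once.
Trained networks look in the newest picture that a camera, given by its name, has taken for a name from the list of things; names that differ only in an ending like _2 or _b are one class to them, and where a whole thing is asked for, a point or a joint stands for the part that bears it (a point fixed in the world has none). Each returns a list of dicts, best first, with "confidence" (0 to 1); they miss things now and then, are a little off and sometimes report something else, mostly with a low value. They report only what shows in the picture. A call takes as long as a camera call.
- nets.boxes_of(camera, name): "bbox" ([centre column, centre row, width, height] in pixels, round what is visible of it).
- nets.outline_of(camera, name): "pixels" (384x512 bool, what is visible of it) and "bbox" ([centre column, centre row, width, height] in pixels, round what is visible of it).
The state is a dict: "time": time; "joint_pos": joint angles; "joint_vel": joint speeds; "joint_efforts": joint torques, N m; "tool_pos": TCP position; "tool_rot": TCP orientation; "contact_force": force on the tool from outside, world axes, zero at the start; "ft_torque": the same for the moment, N m; "gripper_width": opening from 0.0 (shut) to 1.0 (fully open); "grasp_force": force on a finger pad.
Only numpy, scipy, OpenCV 4.12 (cv2) and the standard library are available. Lean on these libraries where they do the work, as an engineer would, in place of code of your own. Each camera call takes 0.05 s, during which the arm holds its last target. There are 200 camera calls.

### The job

Put the slotted aluminium rail away in the blue three-sided bay by pushing it along the worktop with the fingers: first push its orange end in through the mouth and behind the steel post, then swing its black end in after it, until the rail lies flat along the back wall of the bay. Only push it, do not pick it up or tip it, and do not disturb the other things on the worktop. Finish with the robot clear of everything.

Things in the scene. Friction and masses are not known exactly. Their poses are not given: they have to be found in the camera images.
- rail: loose slotted aluminium rail, a bar 200 mm long, 22 mm wide, 24 mm tall, about 0.25 kg, one end cap orange, the other black. Origin: centre of its underside; y axis along the bar towards the black end, z up. It starts on the robot's side of the bay, shifted to the left, about parallel to the mouth; the orange end is its right end and lies left of the post
- rail_lead (a point): centre of the rail's orange end face, 100 mm from the rail's origin along its -y, 12 mm above its underside
- rail_tail (a point): centre of the rail's black end face, 100 mm from the rail's origin along its +y, 12 mm above its underside
- bay: fixed blue bay of three walls 7 mm thick, 26 mm high, on the bare worktop, open towards the robot. Origin: middle of the mouth, worktop level; x into the bay, y left along the mouth. Inner faces: side walls y = +-117.5 mm, back wall x = 58 mm (rail home: centre line at x = 47 mm). Outside the walls low feet, 16 mm wide, up to 6 mm high
- post: fixed upright steel post with a yellow top, 16 mm diameter, 41 mm tall, in the mouth of the bay, 45 to 65 mm right of its middle (centre at x = -4 mm in the bay's frame: 54 mm free between post and back wall). The opening from it to the left side wall is shorter than the rail. Origin: centre of its foot; axes parallel to the bay's
- vial_3: bystander: upright white vial with a red cap, 26 mm diameter, 56 mm tall, in front of the bay near its right-hand end; origin at the centre of its underside
- keypad: bystander: small black remote keypad, 26x50x11 mm, left of the bay; origin at the centre of its underside
- wafer_box_2: bystander: round white wafer box with blue clips, 88 mm diameter, 23 mm tall, at the left of the worktop; origin at the centre of its underside
- dish_alu: bystander: round aluminium dish with a black lid grip, 63 mm diameter, 38 mm tall, at the left front; origin at the centre of its underside
- blower: bystander: black rubber blower bulb with a red nozzle, 50 mm diameter, 103 mm tall, at the left back; origin at the centre of its underside
- tape_1: bystander: roll of brown tape, 92 mm diameter, 48 mm tall, at the right front; origin at the centre of its underside
- driver_flat: bystander: small screwdriver with a blue handle, 135 mm long, 12 mm thick, lying at the right; origin under its middle

How it is judged:
On the way, in this order (a step that is already met when the one before it is completed fails the run):
1. the orange end is in through the mouth of the bay while the black end is still out in front of it (x of rail_lead in the frame of bay above 0.002 m and x of rail_tail in the frame of bay below -0.03 m), for 0.1 s.
2. the orange end is in behind the post, on its right-hand side (y of rail_lead in the frame of post below -0.01 m and x of rail_lead in the frame of bay above 0.01 m), for 0.1 s.
At the end, for the whole second after the job is handed in: The rail rests flat on the worktop inside the bay, both ends within 8 mm of lying against the back wall, its centre within 30 mm of the bay's middle along the bay, the orange end behind and to the right of the post (x of each of rail_lead, rail_tail in the frame of bay above 0.039 m and y of rail in the frame of bay between -0.03 and 0.03 m and y of rail_lead in the frame of post below -0.01 m and height (world z) of rail below 0.004 m and angle between rail's own z axis and vertical below 0.05 rad and linear speed of rail below 0.01 m/s); the robot touches nothing.
It fails at once if the rail is lifted off the worktop (more than 8 mm) or tipped (more than 0.2 rad) (height (world z) of rail above 0.008 m or angle between rail's own z axis and vertical above 0.2 rad).
It fails at once if another thing on the worktop is moved by more than 20 mm (distance of any of vial_3, keypad, wafer_box_2, dish_alu, blower, tape_1, driver_flat from where it was at the start of the episode above 0.02 m).
It also fails if it takes over 51 s, if anything falls off the work surface, if the arm or the gripper's body presses on something with over 40 N, if the wrist force passes 120 N, or if a joint passes its speed limit or range.

## Working session

There is one attempt and no reset: what is moved stays moved. The work goes in short steps, Python scripts to look and compute and a shell command to move; the robot and the scene stay as the last step left them, time stands still between calls to the robot, and variables do not carry over. Pictures are saved under pics/ and viewed, at most 10 in all, crops included, and the job is handed in when it is done.

```bash
mkdir -p pics; cat > h.py <<'E'
import numpy as np, cv2
from plant import state, optics, ticket, nets
def ray(cam,px):
    c=optics.camera_info(cam); d=np.array([(px[0]-c['cx'])/c['fx'],(px[1]-c['cy'])/c['fy']]); u=d.copy()
    for _ in range(20): u=d/(1+c['k1']*(u@u))
    R=np.array(c['R']); t=np.array(c['t']); return -R.T@t, R.T@np.array([u[0],u[1],1])
def at(cam,px,z):
    o,d=ray(cam,px); return o+d*(z-o[2])/d[2]
def proj(cam,X):
    c=optics.camera_info(cam); p=np.array(c['R'])@np.array(X)+np.array(c['t']); u=p[:2]/p[2]; u=u*(1+c['k1']*(u@u))
    return np.array([u[0]*c['fx']+c['cx'],u[1]*c['fy']+c['cy']])
def save(cam,name):
    f=optics.grab_frame(cam); cv2.imwrite('pics/'+name,f[:,:,::-1]); return f
E
python3 - <<'E'
from h import *
a=save('scene','s0.png');b=save('top','t0.png')
cv2.imwrite('pics/both.png',np.vstack([cv2.resize(x[:,:,::-1],(400,300)) for x in (a,b)]))
for c in('scene','top'):
    i=optics.camera_info(c);print(c,i, ray(c,(256,192)))
for n in ['rail','bay','post','vial_3','keypad']:
    for o in nets.outline_of('top',n)[:2]:
        print(n,round(o['confidence'],2),np.round(o['bbox']), cv2.minAreaRect(np.argwhere(o['pixels'])[:,::-1].astype(np.float32)))
s=state();print(s)
E
```

```text
scene {'fx': 410.69369796678706, 'fy': 410.69369796678706, 'cx': 248.13845268288534, 'cy': 194.3673840542503, 'k1': 0.031881799393095774, 'R': array([[ 0.72103223, -0.69290108, -0.00078178],
       [-0.50054694, -0.52008784, -0.69207037],
       [ 0.47912972,  0.49939636, -0.72182961]]), 't': array([-0.36367162,  0.3266654 ,  0.9197019 ])} (array([-0.01492619, -0.54138954,  0.88965919]), array([ 0.49581692,  0.48913087, -0.71785529]))
top {'fx': 445.53037343583094, 'fy': 445.53037343583094, 'cx': 255.55983033101853, 'cy': 195.65722069311374, 'k1': -0.0492627152797432, 'R': array([[ 0.11440447, -0.99338215, -0.01017431],
       [-0.93966271, -0.10488267, -0.32562804],
       [ 0.32240598,  0.04681372, -0.94544321]]), 't': array([-0.04535017,  0.50385765,  1.32492833])} (array([ 0.0514797 , -0.05422894,  1.41625326]), array([ 0.33023243,  0.04669324, -0.94278027]))
rail 0.8 [237. 194.  61.  12.] ((235.5, 195.0), (8.0, 57.0), 90.0)
vial_3 0.67 [309. 209.  10.  11.] ((309.0, 207.5), (11.0, 8.0), 90.0)
{'time': 0.35, 'joint_pos': array([ 1.06197820e+00,  5.28793017e-02,  1.61321721e+00,  1.44906031e-05,
        1.47598763e+00, -1.19022656e-01]), 'joint_vel': array([ 0.00047074, -0.00325719, -0.00359316,  0.00019241, -0.00013484,
        0.00079395]), 'joint_efforts': array([ 1.83185116e-04, -3.93027198e+01, -3.69748807e+01, -4.25253279e-05,
        3.08402654e-03,  1.41939836e-05]), 'tool_pos': array([0.23743373, 0.57797906, 0.23100263]), 'tool_rot': array([-8.27425554e-05,  1.93666879e-01,  9.81067317e-01, -2.31504915e-04]), 'contact_force': array([ 0.5321601 ,  0.48090718, -0.81090991]), 'ft_torque': array([-0.00147467,  0.02921051,  0.05003501]), 'grasp_force': 0.0, 'gripper_width': 0.9978923288282554}
```

View pics/t0.png

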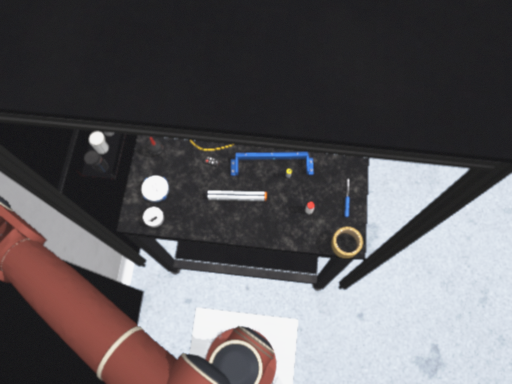

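View pics/s0.png

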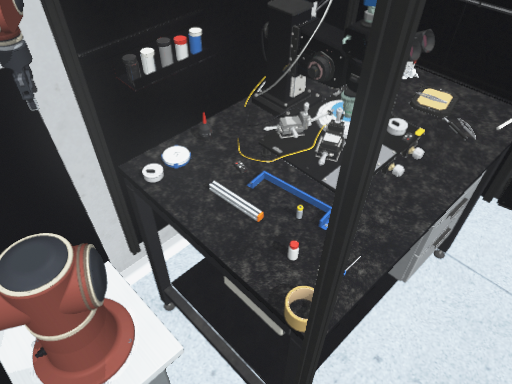

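The top view shows the rail from its black end (208,195) to its orange end (266,196), the bay's back wall at about (274,155), the post top at (289,172) and the vial at (310,208). The scene view agrees. Next I'll zoom in to refine these.

```bash
python3 - <<'E'
import cv2,numpy as np
a=cv2.imread('pics/t0.png')[140:220,195:325]; b=cv2.imread('pics/s0.png')[165:270,195:345]
a=cv2.resize(a,None,fx=5,fy=5,interpolation=cv2.INTER_CUBIC)[:, :650]
cv2.imwrite('pics/zt.png',a); cv2.imwrite('pics/zs.png',cv2.resize(b,None,fx=5,fy=5,interpolation=cv2.INTER_CUBIC))
E
```

```text
(no output)
```

View pics/zt.png

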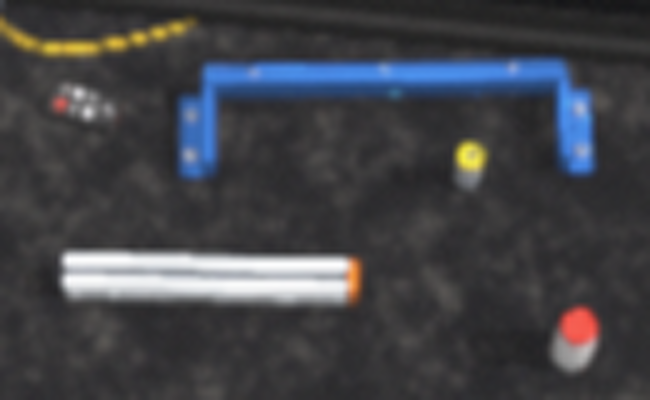

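View pics/zs.png

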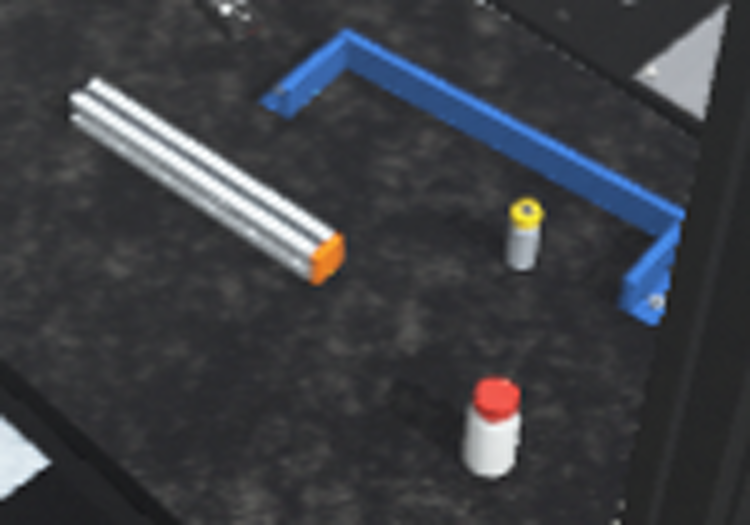

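```bash
cat >> h.py <<'E'
from scipy.optimize import minimize
S=4
def box(x0,x1,y0,y1,z0,z1): return np.array([[x,y,z] for x in(x0,x1) for y in(y0,y1) for z in(z0,z1)])
RAIL=[box(-.011,.011,-.1,.1,0,.024)]
BAY=[box(0,.065,.1175,.1245,0,.026),box(0,.065,-.1245,-.1175,0,.026),box(.058,.065,-.1245,.1245,0,.026),
 box(.065,.081,-.1245,.1245,0,.006),box(0,.05,.1245,.1405,0,.006),box(0,.05,-.1405,-.1245,0,.006)]
def w(p,X):
    c,s=np.cos(p[2]),np.sin(p[2]); X=np.asarray(X,float); return np.stack([p[0]+c*X[...,0]-s*X[...,1],p[1]+s*X[...,0]+c*X[...,1],X[...,2]],-1)
def rend(cam,boxes,p,clip=None):
    m=np.zeros((384*S,512*S),np.uint8)
    for b in boxes:
        q=np.array([proj(cam,X) for X in w(p,b)]); q=cv2.convexHull(((q+.5)*S*16).astype(np.int32))
        cv2.fillConvexPoly(m,q,255,shift=4)
    return cv2.resize(m,(512,384),interpolation=cv2.INTER_AREA)/255.
def fit(masks,boxes,p0,valid={}):
    def f(v):
        p=np.array(p0)+np.array(v)*[.01,.01,.05]; l=0
        for c,m in masks.items():
            V=valid.get(c,1); r=rend(c,boxes,p)*V; l+=1-np.minimum(r,m*V).sum()/np.maximum(r,m*V).sum()
        return l
    best=min((minimize(f,v0,method='Nelder-Mead',options=dict(initial_simplex=np.array(v0)+[[0,0,0],[1,0,0],[0,1,0],[0,0,1]],xatol=.01,fatol=1e-4)) for v0 in([0,0,0],[-.5,-.5,-.5])),key=lambda r:r.fun)
    return np.array(p0)+best.x*[.01,.01,.05],best.fun
def railmask(f,c,roi):
    h=cv2.cvtColor(f,cv2.COLOR_RGB2HSV).astype(int); m=((h[...,2]>100)).astype(np.uint8)
    m=cv2.morphologyEx(m,cv2.MORPH_CLOSE,np.ones((3,3)))
    z=np.zeros_like(m);x0,y0,x1,y1=roi;z[y0:y1,x0:x1]=m[y0:y1,x0:x1]
    n,l,st,_=cv2.connectedComponentsWithStats(z); return (l==1+np.argmax(st[1:,4])).astype(float)
E
python3 - <<'E'
from h import *
F={c:cv2.imread('pics/'+n)[:,:,::-1].copy() for c,n in(('top','t0.png'),('scene','s0.png'))}
zt=lambda x,y:((x+.5)/5-.5+195,(y+.5)/5-.5+140); zs=lambda x,y:((x+.5)/5-.5+195,(y+.5)/5-.5+165)
# post: triangulate top
(o1,d1),(o2,d2)=ray('top',zt(470,156)),ray('scene',zs(527,211))
k=np.linalg.lstsq(np.c_[d1,-d2],o2-o1,rcond=None)[0]; print('post tri',o1+k[0]*d1,o2+k[1]*d2, 'at z41',at('top',zt(470,156),.041),at('scene',zs(527,211),.041))
print('vial',at('top',zt(578,326),.056),at('scene',zs(497,392),.056))
L=at('top',zt(62,268),.024);R=at('top',zt(360,272),.024);print(L,R)
m={'top':railmask(F['top'],'top',(195,180,275,205)),'scene':railmask(F['scene'],'scene',(195,175,270,225))}
mid=(L+R)/2; p0=[mid[0],mid[1],np.arctan2(-(L-R)[0],(L-R)[1])]
print(m['top'].sum(),m['scene'].sum());print('rail',fit(m,RAIL,p0))
for c in m: print(c,fit({c:m[c]},RAIL,p0))
bm={}
for c in F:
    h=cv2.cvtColor(F[c],cv2.COLOR_RGB2HSV).astype(int);b=((abs(h[...,0]-108)<14)&(h[...,1]>110)&(h[...,2]>50)).astype(float)
    z=np.zeros_like(b); r=(225,148,318,182) if c=='top' else (240,165,328,232); z[r[1]:r[3],r[0]:r[2]]=b[r[1]:r[3],r[0]:r[2]]; bm[c]=z
A=at('top',zt(208,80),.026);B=at('top',zt(562,75),.026);yaw=np.arctan2(-(A-B)[0],(A-B)[1])
mm=(A+B)/2; p0=[mm[0]-.062*np.cos(yaw),mm[1]-.062*np.sin(yaw),yaw]; print('bay0',p0,np.linalg.norm(A-B))
v=np.zeros((384,512));v[:,:328]=1
pb,l=fit(bm,BAY,p0,{'scene':v});print('bay',pb,l)
for c in bm: print(c,fit({c:bm[c]},BAY,p0,{'scene':v}))
ov=F['top'][:,:,::-1].copy(); r=rend('top',BAY,pb); ov[...,2]=np.maximum(ov[...,2],(255*(r>.5)).astype(np.uint8)); o2=F['scene'][:,:,::-1].copy(); r=rend('scene',BAY,pb); o2[...,2]=np.maximum(o2[...,2],(255*(r>.5)).astype(np.uint8))
cv2.imwrite('pics/ov.png',np.vstack([cv2.resize(ov[140:200,195:325],(650,300)),cv2.resize(o2[160:240,200:330],(480,295))[:, :].copy() if 0 else cv2.copyMakeBorder(cv2.resize(o2[160:240,200:330],(480,295)),0,0,0,170,0)]))
E
```

```text
post tri [ 0.62177786 -0.08551802  0.03563338] [ 0.62278456 -0.08612278  0.03606293] at z41 [ 0.61956104 -0.0853964   0.041     ] [ 0.61909614 -0.08875597  0.041     ]
vial [ 0.50397945 -0.16446457  0.056     ] [ 0.50401664 -0.16744426  0.056     ]
[0.51694669 0.17580248 0.024     ] [ 0.53606618 -0.02093333  0.024     ]
590.0 687.0
rail (array([0.52489715, 0.07808423, 0.079966  ]), np.float64(0.17769404404392186))Traceback (most recent call last):
  File "<stdin>", line 12, in <module>
  File "h.py", line 34, in fit
    best=min((minimize(f,v0,method='Nelder-Mead',options=dict(initial_simplex=np.array(v0)+[[0,0,0],[1,0,0],[0,1,0],[0,0,1]],xatol=.01,fatol=1e-4)) for v0 in([0,0,0],[-.5,-.5,-.5])),key=lambda r:r.fun)
  File "h.py", line 34, in <genexpr>
    best=min((minimize(f,v0,method='Nelder-Mead',options=dict(initial_simplex=np.array(v0)+[[0,0,0],[1,0,0],[0,1,0],[0,0,1]],xatol=.01,fatol=1e-4)) for v0 in([0,0,0],[-.5,-.5,-.5])),key=lambda r:r.fun)
              ~~~~~~~~^^^^^^^^^^^^^^^^^^^^^^^^^^^^^^^^^^^^^^^^^^^^^^^^^^^^^^^^^^^^^^^^^^^^^^^^^^^^^^^^^^^^^^^^^^^^^^^^^^^^^^^^^^^^^^^^^^^^^^^^^^^^^
    res = _minimize_neldermead(fun, x0, args, callback, bounds=bounds,
                               **options)
    fxcc = func(xcc)
    fx = function(np.copy(x), *(wrapper_args + args))
  File "h.py", line 32, in f
    V=valid.get(c,1); r=rend(c,boxes,p)*V; l+=1-np.minimum(r,m*V).sum()/np.maximum(r,m*V).sum()
                        ~~~~^^^^^^^^^^^
  File "h.py", line 25, in rend
    q=np.array([proj(cam,X) for X in w(p,b)]); q=cv2.convexHull(((q+.5)*S*16).astype(np.int32))
                ~~~~^^^^^^^
  File "h.py", line 10, in proj
    c=optics.camera_info(cam); p=np.array(c['R'])@np.array(X)+np.array(c['t']); u=p[:2]/p[2]; u=u*(1+c['k1']*(u@u))
ValueError: time passes only in moves, steps and waits
```

```bash
python3 - <<'E'
s=open('h.py').read()
s=s.replace("optics.camera_info(cam)","CI[cam]").replace("def ray","CI={c:optics.camera_info(c) for c in('top','scene')}\ndef ray",1)
s+='''
def overlay(F,boxes_p,name):
    out=[]
    for c,(x0,y0,x1,y1) in(('top',(195,140,325,200)),('scene',(200,160,330,220))):
        o=cv2.resize(F[c][:,:,::-1][y0:y1,x0:x1],(650,300),interpolation=cv2.INTER_CUBIC)
        for b,p in boxes_p:
            for k in b:
                q=np.array([proj(c,X) for X in w(p,k)]); q=((q+.5-[x0,y0])*5).astype(np.int32); cv2.polylines(o,[cv2.convexHull(q)],1,(0,255,0),1)
        out.append(o)
    cv2.imwrite('pics/'+name,np.vstack(out)[:600])
def bluemask(F):
    bm={}
    for c in F:
        h=cv2.cvtColor(F[c],cv2.COLOR_RGB2HSV).astype(int);b=((abs(h[...,0]-108)<14)&(h[...,1]>110)&(h[...,2]>50)).astype(float)
        z=np.zeros_like(b); r=(225,148,318,182) if c=='top' else (240,165,328,232); z[r[1]:r[3],r[0]:r[2]]=b[r[1]:r[3],r[0]:r[2]]; bm[c]=z
    return bm
'''
open('h.py','w').write(s)
E
python3 - <<'E'
from h import *
F={c:cv2.imread('pics/'+n)[:,:,::-1].copy() for c,n in(('top','t0.png'),('scene','s0.png'))}
zt=lambda x,y:((x+.5)/5-.5+195,(y+.5)/5-.5+140)
m={'top':railmask(F['top'],'top',(195,180,275,205)),'scene':railmask(F['scene'],'scene',(195,175,270,225))}
pr=[.525,.078,.08]
for c in m: print(c,fit({c:m[c]},RAIL,pr))
bm=bluemask(F)
A=at('top',zt(208,80),.026);B=at('top',zt(562,75),.026);yaw=np.arctan2(-(A-B)[0],(A-B)[1])
mm=(A+B)/2; p0=[mm[0]-.062*np.cos(yaw),mm[1]-.062*np.sin(yaw),yaw]; print('bay0',p0,np.linalg.norm(A-B))
v=np.zeros((384,512));v[:,:328]=1
pb,l=fit(bm,BAY,p0,{'scene':v});print('bay',pb,l)
for c in bm: print(c,fit({c:bm[c]},BAY,p0,{'scene':v}))
overlay(F,[(BAY,pb),(RAIL,[.5249,.0781,.08])],'ov.png')
E
```

```text
top (array([0.52622193, 0.07878381, 0.07515704]), np.float64(0.11465098070178903))
scene (array([0.52469913, 0.07721174, 0.076525  ]), np.float64(0.05440577502566302))
bay0 [np.float64(0.6153827774439096), np.float64(-0.030765858108722236), np.float64(0.12587590335152737)] 0.24134649349500784
bay [ 0.61794379 -0.03101662  0.12562487] 0.2592822270268025
top (array([ 0.61876341, -0.02963444,  0.11397077]), np.float64(0.14111876465123463))
scene (array([ 0.61716747, -0.03249912,  0.1222272 ]), np.float64(0.08105833563209797))
```

View pics/ov.png

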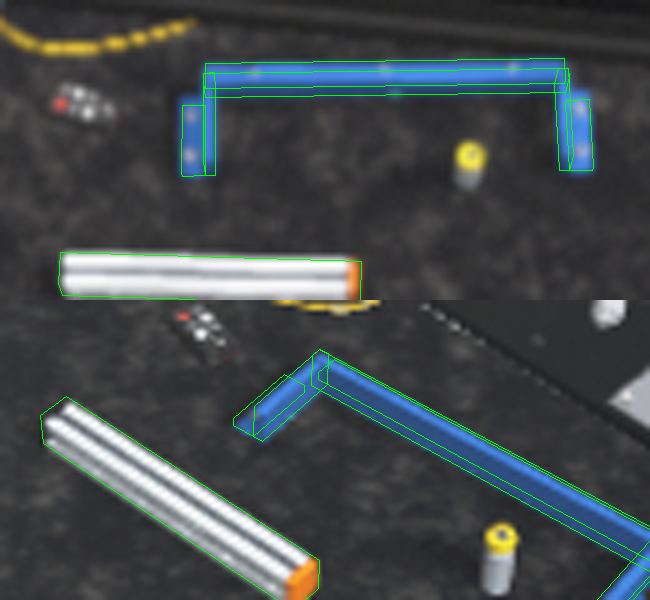

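Bay ≈ (0.618, −0.031, yaw 0.119), rail ≈ (0.5255, 0.078, yaw 0.076) and post ≈ (0.6195, −0.087). The overlay fits well. Next I'll check where the frame posts and the other things stand relative to the arm's way in.

```bash
python3 - <<'E'
from h import *
for n,p in dict(postL=(143,264),postR=(343,287),tblL=(120,232),tblFL=(125,236),tblR=(366,257)).items(): print(n,np.round(at('top',p,0),3))
for z in (0,.3,.6,1.): print(z,[np.round(at('top',p,z),3)[:2] for p in((143,264),(60,195),(10,155),(343,287),(450,195))])
for z in (0,.3): print('scene post',[np.round(at('scene',p,z),3)[:2] for p in((128,185),(80,80),(108,150))])
f=cv2.imread('pics/t0.png'); g=cv2.imread('pics/s0.png')
cv2.imwrite('pics/w.png',np.vstack([cv2.resize(f[120:300,:260],None,fx=2,fy=1.6)[:,:],cv2.resize(g[:300,:260],(520,310))]))
E
```

```text
postL [0.263 0.349 0.   ]
postR [ 0.263 -0.292  0.   ]
tblL [0.359 0.446 0.   ]
tblFL [0.348 0.426 0.   ]
tblR [ 0.367 -0.361  0.   ]
0 [array([0.263, 0.349]), array([0.463, 0.68 ]), array([0.589, 0.9  ]), array([ 0.263, -0.292]), array([ 0.61 , -0.637])]
0.3 [array([0.219, 0.264]), array([0.376, 0.524]), array([0.475, 0.698]), array([ 0.218, -0.242]), array([ 0.491, -0.514])]
0.6 [array([0.174, 0.178]), array([0.289, 0.369]), array([0.362, 0.496]), array([ 0.173, -0.191]), array([ 0.373, -0.39 ])]
1.0 [array([0.114, 0.064]), array([0.172, 0.161]), array([0.21 , 0.226]), array([ 0.114, -0.124]), array([ 0.216, -0.226])]
scene post [array([0.338, 0.358]), array([0.53, 1.01]), array([0.381, 0.546])]
scene post [array([0.219, 0.055]), array([0.346, 0.487]), array([0.247, 0.179])]
```

View pics/w.png

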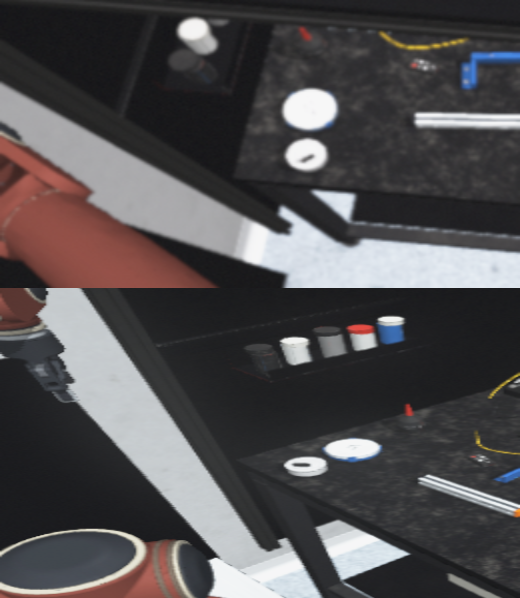

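```bash
python3 - <<'E'
from h import *
from scipy.optimize import least_squares
# vertical lines: post left & right edges in both pics
def dist(c,xy,a,b):
    a=np.array(a,float);b=np.array(b,float);n=np.array([-(b-a)[1],(b-a)[0]])/np.linalg.norm(b-a)
    return [n@(proj(c,[*xy,z])-a) for z in(0,.3,.6)]
for nm,T,Sx in (('L',((10,160),(135,260)),((52,0),(130,265))),):
    r=least_squares(lambda v:dist('top',v,*T)+dist('scene',v,*Sx),[.35,.45]);print(nm,r.x,r.fun.round(1),[proj('scene',[*r.x,z]).round() for z in(0,.3)],[proj('top',[*r.x,z]).round() for z in(-.8,0,.3,.6)])
for c,p in(('L',((370,280),(505,170))),):
    r=least_squares(lambda v:dist('top',v,*p),[.35,-.4]);print(r.x)
E
```

```text
L [0.33108683 0.46511257] [-1.9 -0.4  1.8 -5.5 -1.7  4.7] [array([107., 169.]), array([79., 85.])] [array([163., 277.]), array([112., 240.]), array([ 77., 213.]), array([ 20., 170.])]
[ 1.26205628 -1.41636996]
```

```bash
python3 -m inch '[{"dy":-0.06},{"dy":-0.12},{"dy":-0.18},{"dy":-0.24},{"dy":-0.306}]' -1
python3 -m inch '[{"dx":-0.05,"dy":-0.015,"rz":-0.07},{"dx":-0.1,"dy":-0.03,"rz":-0.14},{"dx":-0.15,"dy":-0.045,"rz":-0.21},{"dx":-0.2,"dy":-0.06,"rz":-0.28},{"dx":-0.257,"dy":-0.0756,"rz":-0.339}]'
python3 -c "
from h import *
s=state();print(s['tool_pos'],s['tool_rot'],s['joint_pos'],s['contact_force'])"
```

```text
[0.23743373 0.57797906 0.23100263] [-8.27425554e-05  1.93666879e-01  9.81067317e-01 -2.31504915e-04] [ 1.06197820e+00  5.28793017e-02  1.61321721e+00  1.44906031e-05
  1.47598763e+00 -1.19022656e-01] [ 0.5321601   0.48090718 -0.81090991]validation failed for argument at $[0]...
validation failed for argument at $[0]...
```

Rows need all six numbers.

```bash
python3 -m inch '[{"dx":0,"dy":-0.06,"dz":0,"rx":0,"ry":0,"rz":0},{"dx":0,"dy":-0.12,"dz":0,"rx":0,"ry":0,"rz":0},{"dx":0,"dy":-0.18,"dz":0,"rx":0,"ry":0,"rz":0},{"dx":0,"dy":-0.24,"dz":0,"rx":0,"ry":0,"rz":0},{"dx":0,"dy":-0.306,"dz":0,"rx":0,"ry":0,"rz":0}]' -1
python3 -m inch '[{"dx":-0.05,"dy":-0.015,"dz":0,"rx":0,"ry":0,"rz":-0.07},{"dx":-0.1,"dy":-0.03,"dz":0,"rx":0,"ry":0,"rz":-0.14},{"dx":-0.15,"dy":-0.045,"dz":0,"rx":0,"ry":0,"rz":-0.21},{"dx":-0.2,"dy":-0.06,"dz":0,"rx":0,"ry":0,"rz":-0.28},{"dx":-0.257,"dy":-0.0756,"dz":0,"rx":0,"ry":0,"rz":-0.339}]'
python3 -c "
from h import *
s=state();print(s['tool_pos'],s['tool_rot'],s['joint_pos'],s['contact_force'])"
```

```text
time: 0.85
tool_pos: [0.1448, 0.3527, 0.2311]
tool_rot: [-0.0, 0.193, 0.981, -0.0]
contact_force: [0.4, -1.1, 1.6]
gripper_width: 0.148
grasp_force: 0.0
time: 1.35
tool_pos: [0.3136, 0.2191, 0.2318]
tool_rot: [0.001, -0.062, 0.998, 0.001]
contact_force: [1.7, 0.0, 0.2]
gripper_width: 0.002
grasp_force: 0.0
[0.31363011 0.21905727 0.23175816] [ 8.54934848e-04 -6.16267174e-02  9.98098769e-01  5.14793618e-04] [ 4.14214837e-01 -5.90193374e-01  2.13694620e+00  3.75951692e-04
  1.59287961e+00 -1.27990447e+00] [1.73527509 0.04002933 0.16669758]
```

```bash
python3 -m inch '[{"dx":-0.03,"dy":-0.052,"dz":0,"rx":0,"ry":0,"rz":0},{"dx":-0.06,"dy":-0.104,"dz":0,"rx":0,"ry":0,"rz":0},{"dx":-0.09,"dy":-0.156,"dz":0,"rx":0,"ry":0,"rz":0},{"dx":-0.12,"dy":-0.208,"dz":0,"rx":0,"ry":0,"rz":0},{"dx":-0.15,"dy":-0.26,"dz":0,"rx":0,"ry":0,"rz":0}]'
python3 -m inch '[{"dx":-0.034,"dy":-0.053,"dz":0,"rx":0,"ry":0,"rz":0},{"dx":-0.034,"dy":-0.053,"dz":0.06,"rx":0,"ry":0,"rz":0},{"dx":-0.034,"dy":-0.053,"dz":0.12,"rx":0,"ry":0,"rz":0},{"dx":-0.034,"dy":-0.053,"dz":0.18,"rx":0,"ry":0,"rz":0},{"dx":-0.034,"dy":-0.053,"dz":0.24,"rx":0,"ry":0,"rz":0}]'
cat >> h.py <<'E'
PB=np.array([.618,-.031,.119])
def tobay(X):
    c,s=np.cos(PB[2]),np.sin(PB[2]); d=np.array(X[:2])-PB[:2]; return np.array([c*d[0]+s*d[1],-s*d[0]+c*d[1]])
def st():
    s=state(); q=s['tool_rot']; yd=np.array([2*q[1]*q[2]-2*q[0]*q[3],1-2*q[1]**2-2*q[3]**2]); print('t',s['time'],'tcp bay mm',(tobay(s['tool_pos'])*1000).round(1),'z',s['tool_pos'][2].round(4),'tool y ang in bay deg',np.degrees(np.arctan2(yd[1],yd[0])-PB[2])-90,'F',s['contact_force'].round(1))
E
python3 -c "
from h import *
st()"
```

```text
time: 1.85
tool_pos: [0.4574, 0.0259, 0.2316]
tool_rot: [0.001, -0.059, 0.998, 0.0]
contact_force: [0.3, 1.2, 0.2]
gripper_width: 0.002
grasp_force: 0.0
time: 2.35
tool_pos: [0.4887, -0.0113, 0.0379]
tool_rot: [0.001, -0.059, 0.998, -0.0]
contact_force: [0.5, 0.3, 0.7]
gripper_width: -0.002
grasp_force: 0.0
t 2.35 tcp bay mm [-126.1   34.9] z 0.0379 tool y ang in bay deg -0.044887935507333054 F [0.5 0.3 0.7]
```

```bash
python3 -m inch '[{"dx":0,"dy":0.022,"dz":0.02,"rx":0,"ry":0,"rz":0},{"dx":0,"dy":0.022,"dz":0.037,"rx":0,"ry":0,"rz":0},{"dx":-0.015,"dy":0.022,"dz":0.037,"rx":0,"ry":0,"rz":0},{"dx":-0.025,"dy":0.022,"dz":0.037,"rx":0,"ry":0,"rz":0},{"dx":-0.035,"dy":0.023,"dz":0.037,"rx":0,"ry":0,"rz":0}]'
python3 -m inch '[{"dx":-0.01,"dy":0.001,"dz":0,"rx":0,"ry":0,"rz":0},{"dx":-0.02,"dy":0.002,"dz":0,"rx":0,"ry":0,"rz":0},{"dx":-0.03,"dy":0.003,"dz":0,"rx":0,"ry":0,"rz":0},{"dx":-0.04,"dy":0.005,"dz":0,"rx":0,"ry":0,"rz":0},{"dx":-0.045,"dy":0.006,"dz":0,"rx":0,"ry":0,"rz":0}]'
cat >> h.py <<'E'
def look(name=None):
    st(); F={c:optics.grab_frame(c) for c in('top','scene')}
    if name: cv2.imwrite('pics/'+name,np.vstack([cv2.resize(F[c][:,:,::-1][y0:y1,x0:x1],(650,300),interpolation=cv2.INTER_CUBIC) for c,(x0,y0,x1,y1) in(('top',(195,150,325,210)),('scene',(195,165,325,225)))]))
    m={}
    for c in F:
        try:
            o=[o for o in nets.outline_of(c,'rail') if o['confidence']>.3]
            if o and o[0]['pixels'].sum()>200: m[c]=o[0]['pixels'].astype(float); print(c,o[0]['confidence'],o[0]['pixels'].sum())
        except Exception as e: print(e)
    np.savez('m.npz',**m); return F,m
def rail(m,p0,occl={}):
    p,l=fit(m,RAIL,p0,occl); th=p[2]-PB[2]; c=tobay(p)*1000
    yd=np.array([-np.sin(th),np.cos(th)])*100
    print('rail',p.round(4),'loss',round(l/len(m),3),'centre',c.round(1),'deg',round(np.degrees(th),1),'lead',(c-yd).round(1),'tail',(c+yd).round(1)); return p
E
python3 -c "
from h import *
F,m=look('a1.png')
rail(m,[.545,.07,.5])"
```

```text
time: 2.85
tool_pos: [0.517, 0.01, 0.0118]
tool_rot: [0.002, -0.059, 0.998, -0.001]
contact_force: [-0.5, 0.3, -0.3]
gripper_width: 0.002
grasp_force: 0.3
time: 3.35
tool_pos: [0.5503, 0.0198, 0.0099]
tool_rot: [0.0, -0.059, 0.998, -0.0]
contact_force: [-1.6, -1.3, 1.6]
gripper_width: 0.001
grasp_force: 0.8
t 3.35 tcp bay mm [-61.2  58.5] z 0.0099 tool y ang in bay deg -0.005268693180255468 F [-1.6 -1.3  1.6]
scene 0.79 509
rail [0.5466 0.0855 0.4151] loss 0.315 centre [-57.1 124.2] deg 17.0 lead [-27.9  28.5] tail [-86.3 219.8]
```

View pics/a1.png

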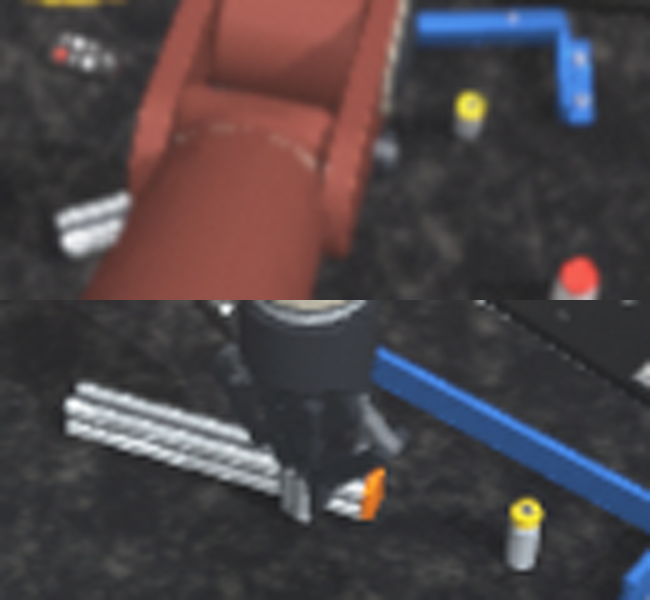

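The scene picture shows the rail turning: orange end at (270,213) px, black end near (209,198), finger pushing at the side. I'll improve the fit by ignoring the part that the gripper hides.

```bash
cat >> h.py <<'E'
def hullvalid(m):
    V={}
    for c in m:
        h=np.zeros((384,512),np.uint8); cv2.fillConvexPoly(h,cv2.convexHull(np.argwhere(m[c]>0)[:,::-1].astype(np.int32)),1); V[c]=1-((h>0)&(cv2.dilate((m[c]>0).astype(np.uint8),np.ones((1,1)))==0)).astype(float)
    return V
E
python3 -c "
from h import *
m=dict(np.load('m.npz'))
rail(m,[.54,.085,.45],hullvalid(m))
rail(m,[.55,.07,.4],hullvalid(m))"
```

```text
rail [0.5466 0.0857 0.4136] loss 0.051 centre [-57.  124.3] deg 16.9 lead [-28.   28.6] tail [-86.1 220. ]
rail [0.547  0.0851 0.4135] loss 0.052 centre [-56.7 123.7] deg 16.9 lead [-27.7  28. ] tail [-85.8 219.4]
```

```bash
python3 -m inch '[{"dx":0.05,"dy":0,"dz":0,"rx":0,"ry":0,"rz":0},{"dx":0.0875,"dy":0.02,"dz":0,"rx":0,"ry":0,"rz":0},{"dx":0.0875,"dy":0.08,"dz":0,"rx":0,"ry":0,"rz":0},{"dx":0.0875,"dy":0.14,"dz":0,"rx":0,"ry":0,"rz":0},{"dx":0.0875,"dy":0.2,"dz":0,"rx":0,"ry":0,"rz":0}]'
python3 -m inch '[{"dx":0,"dy":0.04,"dz":0,"rx":0,"ry":0,"rz":0},{"dx":0,"dy":0.04,"dz":0,"rx":0,"ry":0,"rz":-0.1},{"dx":-0.02,"dy":0.04,"dz":0,"rx":0,"ry":0,"rz":-0.197},{"dx":-0.045,"dy":0.04,"dz":0.002,"rx":0,"ry":0,"rz":-0.197},{"dx":-0.045,"dy":0.04,"dz":0.002,"rx":0,"ry":0,"rz":-0.197}]' | head -2
python3 -c "
from h import *
st();print('wafer',tobay(at('top',(155,188),.023)),'dish',tobay(at('top',(152,215),.03)))"
```

```text
time: 4.05
tool_pos: [0.4603, 0.1714, 0.0099]
tool_rot: [0.001, -0.059, 0.998, 0.0]
contact_force: [0.8, -0.9, 0.4]
gripper_width: 0.001
grasp_force: 0.0
time: 4.55
tool_pos: [0.4946, 0.2065, 0.0087]
t 4.55 tcp bay mm [-94.3 250.5] z 0.0087 tool y ang in bay deg 16.889115682739273 F [0.2 0.7 0.4]
wafer [-0.05560823  0.39245338] dish [-0.15177254  0.39407279]
```

```bash
python3 -m inch '[{"dx":0,"dy":-0.018,"dz":0,"rx":0,"ry":0,"rz":0},{"dx":0,"dy":-0.028,"dz":0,"rx":0,"ry":0,"rz":0},{"dx":0,"dy":-0.038,"dz":0,"rx":0,"ry":0,"rz":0},{"dx":0,"dy":-0.048,"dz":0,"rx":0,"ry":0,"rz":0},{"dx":0,"dy":-0.058,"dz":0,"rx":0,"ry":0,"rz":0}]' |head -1
python3 -m inch '[{"dx":0,"dy":-0.01,"dz":0,"rx":0,"ry":0,"rz":0},{"dx":0,"dy":-0.02,"dz":0,"rx":0,"ry":0,"rz":0},{"dx":0,"dy":-0.025,"dz":0,"rx":0,"ry":0,"rz":0},{"dx":0,"dy":-0.025,"dz":0,"rx":0,"ry":0,"rz":0}]' |head -1
python3 -c "
from h import *
F,m=look('a2.png')
rail(m,[.56,.035,.41],hullvalid(m))
if 'scene' in m: rail({'scene':m['scene']},[.56,.035,.41],hullvalid(m))"
```

```text
time: 5.05
time: 5.45
t 5.45 tcp bay mm [-76.4 186.2] z 0.0082 tool y ang in bay deg 16.873984232058618 F [0.1 0.7 1.1]
top 0.88 421
scene 0.95 706
rail [0.5697 0.0389 0.4165] loss 0.114 centre [-39.6  75.1] deg 17.0 lead [-10.3 -20.5] tail [-69.  170.7]
rail [0.5688 0.0379 0.4101] loss 0.03 centre [-40.6  74.2] deg 16.7 lead [-11.9 -21.5] tail [-69.3 170. ]
```

```bash
python3 -m inch '[{"dx":0,"dy":0.015,"dz":0,"rx":0,"ry":0,"rz":0},{"dx":0.0625,"dy":0.015,"dz":0,"rx":0,"ry":0,"rz":0},{"dx":0.0625,"dy":-0.045,"dz":0,"rx":0,"ry":0,"rz":0},{"dx":0.0625,"dy":-0.105,"dz":0,"rx":0,"ry":0,"rz":0},{"dx":0.0625,"dy":-0.165,"dz":0,"rx":0,"ry":0,"rz":0}]' |head -1
python3 -m inch '[{"dx":0,"dy":-0.057,"dz":0,"rx":0,"ry":0,"rz":0},{"dx":-0.02,"dy":-0.057,"dz":0,"rx":0,"ry":0,"rz":0},{"dx":-0.035,"dy":-0.057,"dz":0,"rx":0,"ry":0,"rz":0},{"dx":-0.045,"dy":-0.057,"dz":0,"rx":0,"ry":0,"rz":0},{"dx":-0.055,"dy":-0.057,"dz":0,"rx":0,"ry":0,"rz":0}]' |head -1
python3 -c "
from h import *
F,m=look('a3.png')
m={'scene':m['scene']}; rail(m,[.575,.035,.5],hullvalid(m))"
```

```text
time: 6.15
time: 6.65
t 6.65 tcp bay mm [-30.9  16.7] z 0.0079 tool y ang in bay deg 17.030928864101085 F [-2.  -0.8  1.7]
scene 0.69 580
rail [0.5756 0.043  0.5094] loss 0.062 centre [-33.3  78.5] deg 22.4 lead [  4.8 -13.9] tail [-71.3 171. ]
```

```bash
python3 -m inch '[{"dx":0.04,"dy":0,"dz":0,"rx":0,"ry":0,"rz":0},{"dx":0.04,"dy":0.05,"dz":0,"rx":0,"ry":0,"rz":0},{"dx":0.04,"dy":0.11,"dz":0,"rx":0,"ry":0,"rz":0},{"dx":0.04,"dy":0.17,"dz":0,"rx":0,"ry":0,"rz":0},{"dx":0.04,"dy":0.236,"dz":0,"rx":0,"ry":0,"rz":0}]' |head -1
python3 -m inch '[{"dx":-0.02,"dy":0.002,"dz":0,"rx":0,"ry":0,"rz":-0.063},{"dx":-0.045,"dy":0.002,"dz":0,"rx":0,"ry":0,"rz":-0.063},{"dx":-0.045,"dy":0.002,"dz":0,"rx":0,"ry":0,"rz":-0.063}]' |head -1
python3 -m inch '[{"dx":0,"dy":-0.015,"dz":0,"rx":0,"ry":0,"rz":0},{"dx":0,"dy":-0.025,"dz":0,"rx":0,"ry":0,"rz":0},{"dx":0,"dy":-0.035,"dz":0,"rx":0,"ry":0,"rz":0},{"dx":0,"dy":-0.045,"dz":0,"rx":0,"ry":0,"rz":0},{"dx":0,"dy":-0.055,"dz":0,"rx":0,"ry":0,"rz":0}]' |head -4
python3 -c "
from h import *
F,m=look('a4.png')
if 'scene' in m: m={'scene':m['scene']}
rail(m,[.595,.02,.51],hullvalid(m))"
```

```text
time: 7.35
time: 7.65
time: 8.15
tool_pos: [0.5351, 0.1142, 0.0079]
tool_rot: [-0.0, -0.251, 0.968, 0.0]
contact_force: [-0.6, 0.5, -0.1]
t 8.15 tcp bay mm [-65.1 154. ] z 0.0079 tool y ang in bay deg 22.27684409877692 F [-0.6  0.5 -0.1]
top 0.66 457
scene 0.85 667
rail [0.5924 0.0134 0.5213] loss 0.064 centre [-20.2  47.1] deg 23.0 lead [ 19.  -44.9] tail [-59.3 139.2]
```

```bash
python3 -m inch '[{"dx":0,"dy":-0.01,"dz":0,"rx":0,"ry":0,"rz":0},{"dx":0,"dy":-0.02,"dz":0,"rx":0,"ry":0,"rz":0},{"dx":0,"dy":-0.03,"dz":0,"rx":0,"ry":0,"rz":0},{"dx":0,"dy":-0.04,"dz":0,"rx":0,"ry":0,"rz":0},{"dx":0,"dy":-0.05,"dz":0,"rx":0,"ry":0,"rz":0}]' |head -4
python3 -m inch '[{"dx":0,"dy":-0.009,"dz":0,"rx":0,"ry":0,"rz":0},{"dx":0,"dy":-0.014,"dz":0,"rx":0,"ry":0,"rz":0},{"dx":0,"dy":-0.014,"dz":0,"rx":0,"ry":0,"rz":0}]' |head -4
python3 -c "
from h import *
F,m=look('a5.png')
if 'scene' in m: m={'scene':m['scene']}
rail(m,[.61,-.03,.51],hullvalid(m))"
```

```text
time: 8.85
tool_pos: [0.5549, 0.0797, 0.008]
tool_rot: [-0.0, -0.252, 0.968, 0.0]
contact_force: [-0.6, 1.4, -0.5]
time: 9.15
tool_pos: [0.5606, 0.0699, 0.0083]
tool_rot: [0.0, -0.251, 0.968, -0.0]
contact_force: [-0.1, 0.3, 0.0]
t 9.15 tcp bay mm [-45. 107.] z 0.0083 tool y ang in bay deg 22.290866256163383 F [-0.1  0.3  0. ]
top 0.76 415
scene 0.76 733
rail [ 0.6167 -0.033   0.5081] loss 0.021 centre [-1.5 -1.9] deg 22.3 lead [ 36.4 -94.4] tail [-39.4  90.7]
```

View pics/a5.png

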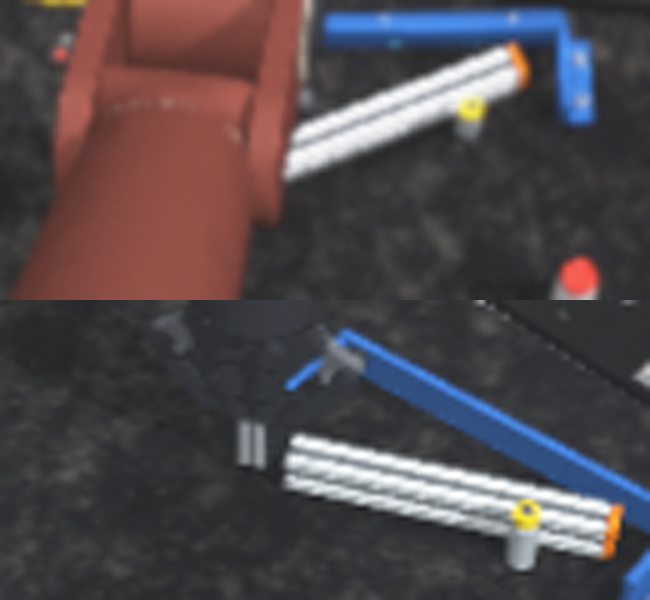

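```bash
python3 -m inch '[{"dx":0,"dy":0.012,"dz":0,"rx":0,"ry":0,"rz":0},{"dx":0.055,"dy":0.012,"dz":0,"rx":0,"ry":0,"rz":0},{"dx":0.055,"dy":-0.045,"dz":0,"rx":0,"ry":0,"rz":0},{"dx":0.055,"dy":-0.059,"dz":0,"rx":0,"ry":0,"rz":0.09},{"dx":0.055,"dy":-0.059,"dz":0,"rx":0,"ry":0,"rz":0.18}]' |head -1
python3 -m inch '[{"dx":0,"dy":0,"dz":0,"rx":0,"ry":0,"rz":0.08},{"dx":0,"dy":0,"dz":0,"rx":0,"ry":0,"rz":0.08}]' |head -1
python3 -c "
from h import *
st()"
python3 -m inch '[{"dx":-0.015,"dy":0,"dz":0,"rx":0,"ry":0,"rz":0},{"dx":-0.027,"dy":0,"dz":0,"rx":0,"ry":0,"rz":0},{"dx":-0.037,"dy":0,"dz":0,"rx":0,"ry":0,"rz":0},{"dx":-0.047,"dy":0,"dz":0,"rx":0,"ry":0,"rz":0},{"dx":-0.057,"dy":0,"dz":0,"rx":0,"ry":0,"rz":0}]' |head -4
python3 -m inch '[{"dx":-0.01,"dy":0,"dz":0,"rx":0,"ry":0,"rz":0},{"dx":-0.02,"dy":0,"dz":0,"rx":0,"ry":0,"rz":0},{"dx":-0.025,"dy":0,"dz":0,"rx":0,"ry":0,"rz":0}]' |head -4
python3 -c "
from h import *
F,m=look('a6.png')
if 'scene' in m: m={'scene':m['scene']}
rail(m,[.625,-.03,.2],hullvalid(m))"
```

```text
time: 9.85
time: 10.05
t 10.05 tcp bay mm [-68.4  48. ] z 0.0081 tool y ang in bay deg 0.014785127118216224 F [0.2 0.6 0.3]
time: 10.55
tool_pos: [0.5906, 0.0136, 0.0079]
tool_rot: [-0.0, -0.06, 0.998, 0.0]
contact_force: [-1.2, 0.4, 0.2]
time: 10.85
tool_pos: [0.6107, 0.0158, 0.0082]
tool_rot: [0.0, -0.059, 0.998, -0.0]
contact_force: [-0.5, -0.1, -0.1]
t 10.85 tcp bay mm [-1.7 47.3] z 0.0082 tool y ang in bay deg -0.008610193843182401 F [-0.5 -0.1 -0.1]
top 0.6 237
scene 0.83 587
rail [ 0.6438 -0.0355  0.201 ] loss 0.107 centre [25.1 -7.5] deg 4.7 lead [  33.3 -107.2] tail [16.9 92.1]
```

```bash
python3 -m inch '[{"dx":-0.01,"dy":0,"dz":0,"rx":0,"ry":0,"rz":0},{"dx":-0.018,"dy":0,"dz":0,"rx":0,"ry":0,"rz":0},{"dx":-0.025,"dy":0,"dz":0,"rx":0,"ry":0,"rz":0},{"dx":-0.029,"dy":0,"dz":0,"rx":0,"ry":0,"rz":0},{"dx":-0.029,"dy":0,"dz":0,"rx":0,"ry":0,"rz":0}]' |head -4
python3 -m inch '[{"dx":0.02,"dy":0,"dz":0,"rx":0,"ry":0,"rz":0},{"dx":0.02,"dy":-0.05,"dz":0,"rx":0,"ry":0,"rz":0},{"dx":0.02,"dy":-0.09,"dz":0,"rx":0,"ry":0,"rz":0},{"dx":0.02,"dy":-0.09,"dz":0,"rx":0,"ry":0,"rz":0}]' |head -4
python3 -c "
from h import *
F,m=look('a7.png')
if 'scene' in m: m={'scene':m['scene']}
rail(m,[.66,-.03,.13],hullvalid(m))"
```

```text
time: 11.55
tool_pos: [0.6329, 0.0181, 0.008]
tool_rot: [-0.001, -0.059, 0.998, -0.0]
contact_force: [-2.4, -2.3, 1.1]
time: 11.95
tool_pos: [0.6268, -0.0581, 0.0089]
tool_rot: [0.002, -0.058, 0.998, -0.001]
contact_force: [0.1, 0.3, -0.3]
t 11.95 tcp bay mm [  5.5 -28. ] z 0.0089 tool y ang in bay deg -0.2224125323968167 F [ 0.1  0.3 -0.3]
scene 0.86 349
rail [ 0.6606 -0.0347  0.0933] loss 0.075 centre [41.9 -8.7] deg -1.5 lead [  39.3 -108.7] tail [44.5 91.2]
```

```bash
python3 -m inch '[{"dx":-0.01,"dy":0,"dz":0,"rx":0,"ry":0,"rz":0},{"dx":-0.017,"dy":0,"dz":0,"rx":0,"ry":0,"rz":0},{"dx":-0.023,"dy":0,"dz":0,"rx":0,"ry":0,"rz":0},{"dx":-0.027,"dy":0,"dz":0,"rx":0,"ry":0,"rz":0},{"dx":-0.027,"dy":0,"dz":0,"rx":0,"ry":0,"rz":0}]' |head -4
python3 -c "
from h import *
F,m=look('a8.png')
if 'scene' in m: m={'scene':m['scene']}
rail(m,[.665,-.03,.12],hullvalid(m))"
```

```text
time: 12.65
tool_pos: [0.6433, -0.0521, 0.008]
tool_rot: [-0.006, -0.06, 0.998, 0.0]
contact_force: [-16.8, -0.7, 12.1]
t 12.65 tcp bay mm [ 22.6 -24. ] z 0.008 tool y ang in bay deg 0.06017176760580867 F [-16.8  -0.7  12.1]
scene 0.61 491
rail [ 0.664  -0.0347  0.1217] loss 0.058 centre [45.3 -9.1] deg 0.2 lead [  45.5 -109.1] tail [45.  90.9]
```

```bash
python3 -m inch '[{"dx":0.03,"dy":0.005,"dz":0,"rx":0,"ry":0,"rz":0},{"dx":0.07,"dy":0.01,"dz":0,"rx":0,"ry":0,"rz":0},{"dx":0.11,"dy":0.01,"dz":-0.05,"rx":0,"ry":0,"rz":0},{"dx":0.15,"dy":0.01,"dz":-0.1,"rx":0,"ry":0,"rz":0},{"dx":0.18,"dy":0.03,"dz":-0.15,"rx":0,"ry":0,"rz":0}]' |head -2
python3 -m inch '[{"dx":0.05,"dy":0.04,"dz":-0.03,"rx":0,"ry":0,"rz":0},{"dx":0.08,"dy":0.1,"dz":-0.06,"rx":0,"ry":0,"rz":0},{"dx":0.1,"dy":0.15,"dz":-0.06,"rx":0,"ry":0,"rz":0},{"dx":0.1,"dy":0.15,"dz":-0.06,"rx":0,"ry":0,"rz":0}]'
python3 -c "
from h import *
F,m=look('a9.png')
p=rail(m,[.665,-.03,.12],hullvalid(m))
rail({'scene':m['scene']},[.665,-.03,.12])
print('bay fit again',fit(bluemask(F),BAY,PB))"
```

```text
time: 13.35
tool_pos: [0.5006, -0.0464, 0.1275]
time: 13.75
tool_pos: [0.4073, 0.0669, 0.1766]
tool_rot: [0.002, -0.062, 0.998, 0.001]
contact_force: [1.0, -0.1, -0.2]
gripper_width: 0.001
grasp_force: 0.0
t 13.75 tcp bay mm [-197.6  122.2] z 0.1766 tool y ang in bay deg 0.25158728170276845 F [ 1.  -0.1 -0.2]
top 0.66 567
scene 0.69 680
rail [ 0.6644 -0.0341  0.1243] loss 0.522 centre [45.7 -8.6] deg 0.3 lead [  46.3 -108.6] tail [45.2 91.4]
rail [ 0.664  -0.0333  0.1208] loss 0.085 centre [45.4 -7.7] deg 0.1 lead [  45.6 -107.7] tail [45.3 92.3]
bay fit again (array([ 0.61957292, -0.03065292,  0.11892647]), np.float64(0.9940985518386259))
```

View pics/a9.png

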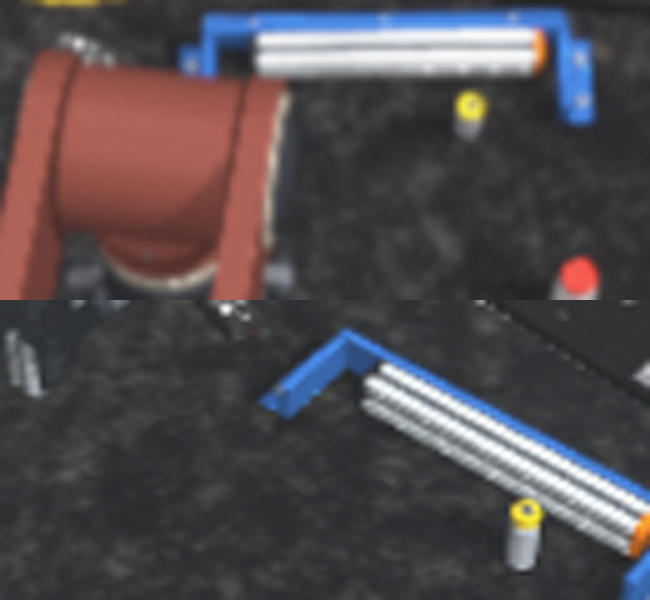

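The rail lies flat along the back wall: black end (247,159), orange end (303,160) behind the post in the top view. The robot is clear, so I'm handing in.

```bash
python3 -c "
from plant import ticket
print(ticket.job_done())"
```

```text
the job is handed in; nothing more can be done
None
```

The job is handed in: by the last camera fit the rail lies flat along the back wall, ends 1–2 mm off it, centre about 8 mm right of the bay's middle, orange end behind and right of the post, and the arm clear; no verdict came back, and I did not re-measure the bystanders.

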